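# Set the measuring bed and lay the tube on it

### The job

At the shop counter, make the measuring bed ready and load it: first press the bed's sprung, tilted-up tail down level until its catch holds it by itself. Then lay the long square tube (not the short one, nor the open channel) flat along the bed, between the edge lips, bridging the hinge with about half of it on each part, and let go.

Things in the scene. Friction and masses are not known exactly. Their poses are not given: they have to be found in the camera images.
- bed: Grey metal measuring bed fixed on the counter, 335 x 90 mm. Origin on the counter under the hinge, mid-width; x level from the fixed half (-125 to -3 mm) to the hinged tail (4 to 145 mm), z up. Tail down, it is one level bed, top 45 mm above the counter, with side lips 6 mm higher, 80 mm apart inside (none on the tail's last 40 mm). Beyond the tail a catch post, 44 mm high, x = 147 to 181.
- tail (a joint): Hinge of the tail, hinge line 36 mm above the counter. 0: sprung up, tilted 0.5 rad (29 degrees) above level; 0.5: level, on its stop. It resists with up to 11 N at the pad and springs back up if let go before about 0.45; past that a sprung plunger snaps it to 0.5 and holds it (several newtons upwards would free it).
- tail_pad (a point): Centre of the top face of the black rubber press pad (34 mm along the bed, 60 mm across, flush) near the tail's free end, 125 mm from the hinge: about 104 mm above the counter while the tail is up, 45 mm once it is down. Turns with the tail: x outwards along the tail, z out of its top face.
- tube: Long plain aluminium square tube, 200 mm long, 30 x 30 mm, hollow, walled on all four sides, 0.12 to 0.26 kg, lying on the counter. Origin at its centre, 15 mm above what it lies on; x along its length. Beside it lie, in any order, 80 mm or more apart at their centres, a 100 mm piece of the same tube and a 200 mm open-topped U channel, 36 mm wide.
Things that resemble listed ones, but are neither listed nor needed, are in the scene too. What is shaped like the tube but blue is not meant.

How it is judged:
On the way, in this order (a step that is already met when the one before it is completed fails the run):
1. the tail is pressed down level and held by its catch (value of joint tail above 0.47 rad), for 0.3 s.
2. the long square tube lies along the bed, across the hinge (x of tube in the frame of bed between -0.035 and 0.035 m and y of tube in the frame of bed between -0.026 and 0.026 m and z of tube in the frame of bed between 0.055 and 0.064 m and angle between the x axis of tube and the x axis of bed, either way round below 0.26 rad), for 0.2 s.
At the end, for the whole second after the job is handed in: Tail down and held by its catch (joint above 0.47 rad); the long square tube at rest and released, flat on the bed between the lips (within 26 mm of the middle across, 0.26 rad of the bed's direction), bridging the hinge (its centre within 35 mm of it along the bed) (all of step 2 and value of joint tail above 0.47 rad and linear speed of tube below 0.02 m/s); the robot touches nothing.
It also fails if it takes over 53 s, if anything falls off the work surface, if the arm or the gripper's body presses on something with over 40 N, if the wrist force passes 120 N, or if a joint passes its speed limit or range.

### The arm

A 6-joint arm with a two-finger parallel gripper is mounted at the origin on the work surface. World frame = base frame: x ahead of the robot, y to its left, z up, the work surface at z = 0. Lengths are in m, angles in rad, forces in N, time in s.
With the tool pointing down it reaches from about 0.35 to 0.975 m from the base axis. Payload 4.9 kg.
Tool frame: the origin (TCP) lies at the very end of the fingers, on their centre line; the grasp point (between the pads) lies 19 mm behind it; x points along the fingers, y is the direction in which the jaws open and shut, and the axes are right-handed (so a half turn about x gives the same grasp; the last joint's range is limited). The gripper opens to 85 mm and grips with 20 to 120 N. Pads are 22 mm wide; open, the fingers measure 114 mm over their backs; the gripper's body (76 mm by 85 mm) begins 54 mm behind the grasp point. The pads swing forward as they close: fully open they stand 13 mm farther back than shut.
Start: joints at [1.144, 0.053, 1.613, -0, 1.476, -0.119], TCP at [0.189, 0.596, 0.231] pointing down, gripper open.
Joint ranges: [-3.01, 3.01], [-1.01, 2.22], [0.06, 2.58], [-1.02, 4.17], [0.09, 2.62], [-3.14, 3.14]. Speed limits (rad/s): [2.57, 2.57, 3.14, 3.14, 3.14, 3.14].

### API

Orientations are given as a rotation vector (axis times angle).
In Python, from station import ctrl gives the robot as it stands. The module is installed in compiled form; this text tells all that it offers.
- The arm moves only by the shell command python3 -m handwheel 'ROWS' [FORCE]. ROWS is JSON, one flat list of numbers, 7 for each row, row after row: the opening, from 0 (shut) to 1 (fully open), then the shift along the tool's x, y, z in m, then the turn, a rotation vector about the tool's x, y, z in degrees. A call has 1 to 12 rows; each row is the pose to reach, as a shift and turn from the pose commanded when the call began, along the tool's axes at that moment; what a row does not reach only later rows make up. A row lasts 1/12 s, in which the tool goes at most 41.7 mm and 7.16 degrees, less where a joint would pass 70% of its speed; a pose out of reach is approached as far as the arm can. A call with a gripper value outside its range is refused whole. The fingers move at their own pace and stop on an object; FORCE is the grip in N (left out, the last holds). Time passes only in rows, so rows that repeat a pose let the fingers close. It gives the time, the measured TCP pose, the force and the opening at its end, in the units of the state.
- ctrl.get_obs(): the state, without advancing time (a new reading comes with each control period).
- ctrl.get_image(name): name is "scene" or "top" or "wrist"; returns (picture, depth): 480x640x3 uint8, blue, green, red; 480x640 float32, m along the optical axis (not along the pixel's ray), 0 where there is no reading.
- ctrl.camera_params(name): a dict with "fov_y" (degrees; the focal length in pixels is half the picture's height over the tangent of half this angle, whatever the lens; pixels are square), "cx", "cy" (the principal point, pixels), "R" (3x3) and "t" (3): a world point X has camera coordinates R X + t; the wrist camera has in their place "hand_eye" (4x4, takes a point from camera to tool coordinates, whose origin is the TCP and whose axes are the tool frame's). Camera axes: x right, y down, z forward; pixel columns grow to the right and rows downward; lengths in m; the calibration is good to about 2 mm. The wrist camera is an equidistant fisheye: a pixel r from the principal point sees the ray r / f radians off the axis. A picture is of the moment at which its call begins: read the wrist's pose just before it. camera_params takes no time and is no camera call.
- ctrl.finish_job(): hands the job in, once; it reports no verdict.
The state is a dict: "t": time; "q": joint angles; "dq": joint speeds; "effort": joint torques, N m; "tool_pos": TCP position; "tool_rot": TCP orientation; "contact_force": force on the tool from outside, world axes, zero at the start; "wrist_torque": the same for the moment, N m; "opening": finger opening in m.
Only numpy, scipy, OpenCV 4.12 (cv2) and the standard library are available. Lean on these libraries where they do the work, as an engineer would, in place of code of your own. Each camera call takes 0.05 s, during which the arm holds its last target.

## Working session

There is one attempt and no reset: what is moved stays moved. The work goes in short steps, Python scripts to look and compute and a shell command to move; the robot and the scene stay as the last step left them, time stands still between calls to the robot, and variables do not carry over. Pictures are saved under pics/ and viewed, and the job is handed in when it is done.

```bash
mkdir -p pics; ls
python3 - <<'E'
from station import ctrl
import cv2,numpy as np
o=ctrl.get_obs();print(o)
for n in("top","scene"):
    p=ctrl.camera_params(n);print(n,p)
    im,d=ctrl.get_image(n);cv2.imwrite(f"pics/{n}0.png",im);np.savez(f"{n}0.npz",im=im,d=d)
print(ctrl.camera_params("wrist"))
E
```

```text
pics
{'t': 0.0, 'q': array([ 1.14401576e+00,  5.33597500e-02,  1.61427604e+00,  8.50868422e-06,
        1.47600531e+00, -1.19015956e-01]), 'dq': array([ 0.0001306 ,  0.00157057, -0.00110949, -0.00034232, -0.00081411,
       -0.00026338]), 'effort': array([ 6.87654992e-04, -3.93674076e+01, -3.70175421e+01, -7.49842172e-06,
        7.14581736e-03, -1.74710704e-05]), 'tool_pos': array([0.18908046, 0.5950658 , 0.23007196]), 'tool_rot': array([ 0.2400118 ,  1.55782692, -0.2431171 ]), 'contact_force': array([-0.08164299, -0.44410875,  0.23116363]), 'wrist_torque': array([ 3.17359766e-02, -8.97979179e-05,  4.78217889e-03]), 'opening': 0.08535843657293553}
top {'fov_y': 51.74664141641126, 'cx': 314.6805330711259, 'cy': 237.83155737568725, 'R': array([[-0.01385006, -0.9997199 ,  0.01919105],
       [-0.99091217,  0.01115481, -0.13404717],
       [ 0.13379555, -0.02087321, -0.99078911]]), 't': array([2.15057906e-04, 4.07889162e-01, 1.08376288e+00])}
scene {'fov_y': 47.679905649108505, 'cx': 323.84630142923766, 'cy': 235.66950113743027, 'R': array([[-0.82586346,  0.56363326,  0.01634303],
       [ 0.33910679,  0.51961536, -0.78422347],
       [-0.45050652, -0.64211948, -0.62026321]]), 't': array([ 0.33970585, -0.06775225,  1.30350272])}
{'fov_y': 65.70646984690485, 'cx': 318.9208554022686, 'cy': 252.1478146073704, 'hand_eye': array([[ 1.97737936e-04, -2.79535405e-01,  9.60135364e-01,
        -1.42373549e-01],
       [ 9.99999858e-01,  5.30463892e-04, -5.15078083e-05,
         6.23034822e-04],
       [-4.94918887e-04,  9.60135238e-01,  2.79535471e-01,
        -7.15893695e-02],
       [ 0.00000000e+00,  0.00000000e+00,  0.00000000e+00,
         1.00000000e+00]])}
```

View pics/top0.png

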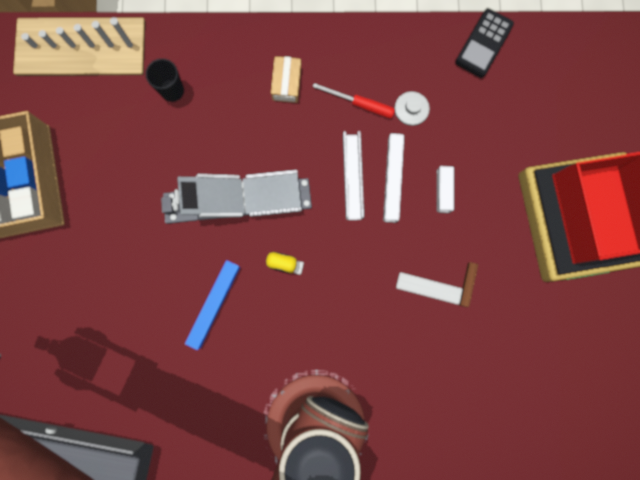

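View pics/scene0.png

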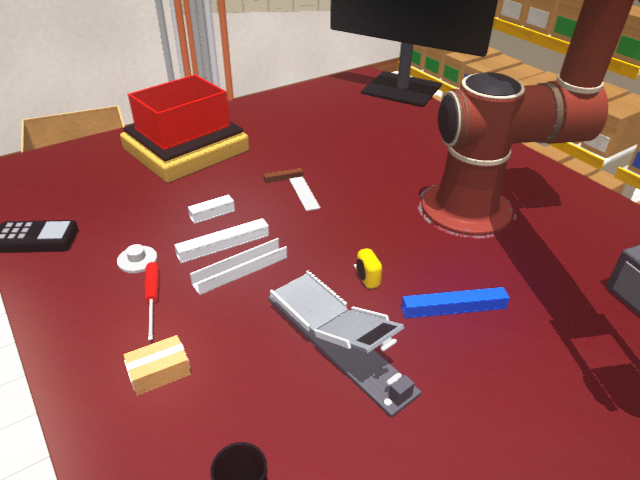

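The top view shows the channel at (353,175), the long tube at (394,177) and the short tube at (446,189). The bed runs from about (305,190) to the black pad at (189,195), with the tail towards +y. Next I'll measure these.

```bash
cat > h.py <<'E'
import numpy as np,cv2
from station import ctrl
from scipy.spatial.transform import Rotation as Ro
def ray(name,u,v,z,P=None):
    p=ctrl.camera_params(name);f=240/np.tan(np.radians(p['fov_y']/2))
    d=np.array([(u-p['cx'])/f,(v-p['cy'])/f,1.]);R=p['R'];C=-R.T@p['t'];w=R.T@d
    return C+w*(z-C[2])/w[2]
def proj(name,X):
    p=ctrl.camera_params(name);f=240/np.tan(np.radians(p['fov_y']/2))
    c=p['R']@np.asarray(X)+p['t'];return np.array([f*c[0]/c[2]+p['cx'],f*c[1]/c[2]+p['cy']])
def cloud(name,d):
    p=ctrl.camera_params(name);f=240/np.tan(np.radians(p['fov_y']/2))
    v,u=np.mgrid[:480,:640];c=np.stack([(u-p['cx'])/f*d,(v-p['cy'])/f*d,d],-1)
    return (c-p['t'])@p['R']
def wray(u,v,z,o):
    p=ctrl.camera_params('wrist');f=240/np.tan(np.radians(p['fov_y']/2))
    a=np.array([u-p['cx'],v-p['cy']]);r=np.hypot(*a);th=r/f
    d=np.array([*(a/max(r,1e-9)*np.sin(th)),np.cos(th)]);H=p['hand_eye']
    R=Ro.from_rotvec(o['tool_rot']).as_matrix()
    C=R@H[:3,3]+o['tool_pos'];w=R@H[:3,:3]@d
    return C+w*(z-C[2])/w[2]
E
python3 - <<'E'
from h import *
a=np.load('top0.npz');im,d=a['im'],a['d'];X=cloud('top',d)
hsv=cv2.cvtColor(im,cv2.COLOR_BGR2HSV)
m=((hsv[...,1]<60)&(hsv[...,2]>90)).astype(np.uint8)
n,l,s,c=cv2.connectedComponentsWithStats(m)
for i in range(1,n):
    if s[i,4]>150:
        x=X[l==i];r=cv2.minAreaRect(np.argwhere(l==i)[:,::-1].astype(np.float32))
        print(i,s[i],c[i].round(1),np.median(x,0).round(3),r)
        bp=[ray('top',*q,0.03).round(4) for q in cv2.boxPoints(r)]
        print(bp)
cv2.imwrite('pics/crop.png',cv2.resize(im[150:240,150:320],None,fx=4.5,fy=4.5,interpolation=cv2.INTER_CUBIC))
s_=np.load('scene0.npz')['im'];cv2.imwrite('pics/crop2.png',cv2.resize(s_[180:420,170:440],None,fx=2.5,fy=2.5,interpolation=cv2.INTER_CUBIC))
E
```

```text
1 [  96    0  544   13 6675] [361.8   5.7] [ 1.47  -0.195 -0.748] ((367.5, 6.0), (12.0, 543.0), 90.0)
[array([0.9832, 0.5066, 0.03  ]), array([ 0.9816, -0.8009,  0.03  ]), array([ 0.9503, -0.7976,  0.03  ]), array([0.9525, 0.5052, 0.03  ])]
2 [479  13  30  29 409] [493.3  27.1] [ 0.911 -0.439  0.033] ((493.3077087402344, 26.9615478515625), (23.814664840698242, 21.954145431518555), 29.744882583618164)
[array([ 0.9032, -0.4012,  0.03  ]), array([ 0.9521, -0.4305,  0.03  ]), array([ 0.9216, -0.4786,  0.03  ]), array([ 0.8729, -0.4491,  0.03  ])]
3 [110  17  23  30 196] [120.2  30.9] [0.875 0.427 0.081] ((121.5, 31.500001907348633), (34.582340240478516, 7.992195129394531), 52.69605255126953)
[array([0.9317, 0.4765, 0.03  ]), array([0.944 , 0.4621, 0.03  ]), array([0.8745, 0.4105, 0.03  ]), array([0.8624, 0.4249, 0.03  ])]
4 [ 91  20  23  27 177] [101.4  32.6] [0.875 0.472 0.074] ((102.74778747558594, 33.283180236816406), (31.326004028320312, 7.902055263519287), 48.8140754699707)
[array([0.9219, 0.5191, 0.03  ]), array([0.935 , 0.5058, 0.03  ]), array([0.8755, 0.4551, 0.03  ]), array([0.8
[... 3968 characters left out ...]
  0.03  ]), array([-0.1058, -0.0911,  0.03  ]), array([-0.1024,  0.0771,  0.03  ])]
40 [  38  440  100   40 1970] [ 96.2 461.6] [-0.039  0.426  0.101] ((85.5656509399414, 462.6554260253906), (101.9293212890625, 28.955596923828125), 10.784297943115234)
[array([-0.069 ,  0.5901,  0.03  ]), array([-0.0124,  0.5823,  0.03  ]), array([-0.0547,  0.3719,  0.03  ]), array([-0.1109,  0.3812,  0.03  ])]
41 [300 450  38  30 817] [317.8 464.1] [0.015 0.002 0.324] ((318.0895080566406, 463.931884765625), (28.444499969482422, 37.48935317993164), 86.42366790771484)
[array([-0.047 ,  0.0357,  0.03  ]), array([-0.0438, -0.0436,  0.03  ]), array([-0.1009, -0.0462,  0.03  ]), array([-0.1039,  0.0325,  0.03  ])]
```

View pics/crop.png

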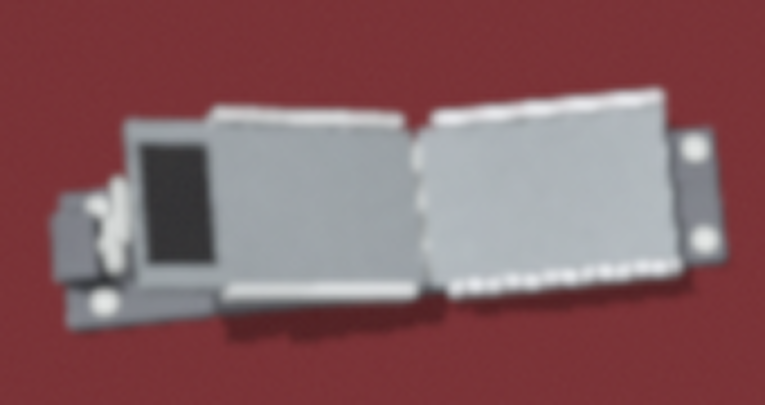

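View pics/crop2.png

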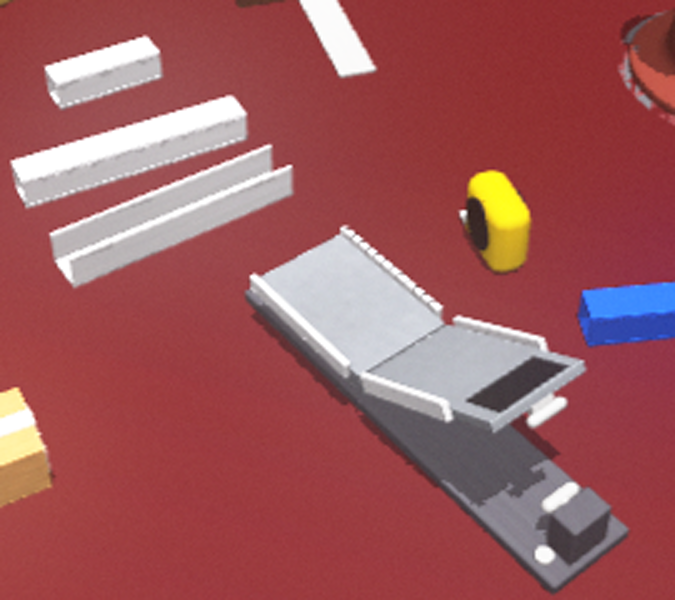

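Run:
```python
from h import *
def q(n,x,y,s,ox,oy,z): return ray(n,(x+.5)/s-.5+ox,(y+.5)/s-.5+oy,z)
T=lambda x,y,z:q('top',x,y,4.5,150,150,z)
S=lambda x,y,z:q('scene',x,y,2.5,170,180,z)
A=[T(435,118,.051),T(663,91,.051),T(450,296,.051),T(682,270,.051)]
print('top',np.round(A,4), 'lens',np.linalg.norm(A[1]-A[0]),np.linalg.norm(A[3]-A[2]),np.linalg.norm(A[3]-A[1]))
far=(A[1]+A[3])/2;near=(A[0]+A[2])/2
ax=near-far;ax/=np.linalg.norm(ax);print('axis',ax,np.degrees(np.arctan2(ax[1],ax[0])))
org=((far+.125*ax)+(near+.003*ax))/2;print('org',org)
B=[S(343,229,.051),S(440,308,.051),S(252,277,.051),S(349,372,.051)]
print('scene',np.round(B,4))
far=(B[0]+B[2])/2;near=(B[1]+B[3])/2
ax2=near-far;ax2/=np.linalg.norm(ax2);print('axis',ax2,np.degrees(np.arctan2(ax2[1],ax2[0])));print('org',far+.125*ax2,near+.003*ax2)
P=np.mean([T(140,145,.104-.008),T(208,145,.104+.008),T(142,265,.096),T(214,265,.112)],0)
print('pad',P,'pred',org+ax*(.125*np.cos(.5)-.009*np.sin(.5)))
# fit from depth: floor of fixed half
a=np.load('top0.npz');X=cloud('top',a['d']);
w=X[178:205,258:292].reshape(-1,3);print('fixed z',np.median(w,0))
# tube
C=ray('top',393.75,177.5,.03);print('tube top',C)
# scene: top-face corners of tube
D=[S(13,162,.03),S(234,97,.03),S(247,115,.03),S(24,182,.03)];print('tube scene',np.round(D,4),np.mean(D,0))
```

```text
top [[0.5459 0.1462 0.051 ]
 [0.5587 0.0332 0.051 ]
 [0.4562 0.1384 0.051 ]
 [0.468  0.0246 0.051 ]] lens 0.11374116842265676 0.114404173088213 0.09100764578167689
axis [-0.1078172   0.99417074  0.        ] 96.18950170520924
org [0.50030105 0.149222   0.051     ]
scene [[0.4723 0.0304 0.051 ]
 [0.46   0.1394 0.051 ]
 [0.5567 0.0377 0.051 ]
 [0.5478 0.1544 0.051 ]]
axis [-9.35759850e-02  9.95612141e-01  9.79130875e-16] 95.36936464081917
org [0.50280303 0.15850476 0.051     ] [0.50360885 0.14993117 0.051     ]
pad [0.49117439 0.26058308 0.104     ] pred [0.48893895 0.25399069 0.051     ]
fixed z [0.51165219 0.08272237 0.04651229]
tube top [ 0.54459433 -0.18749285  0.03      ]
tube scene [[ 0.644  -0.2093  0.03  ]
 [ 0.4459 -0.1886  0.03  ]
 [ 0.4493 -0.1594  0.03  ]
 [ 0.6465 -0.1801  0.03  ]] [ 0.54642842 -0.18436123  0.03      ]
```

```bash
cat >> h.py <<'E'
def goal(pos,yaw,o=None):
    """tool down, tool y axis along yaw (deg, mod 180); prints shift/turn in tool axes"""
    o=o or ctrl.get_obs();R=Ro.from_rotvec(o['tool_rot']).as_matrix();best=None
    for k in(0,180):
        y=np.array([np.cos(np.radians(yaw+k)),np.sin(np.radians(yaw+k)),0]);x=np.array([0,0,-1.])
        G=np.stack([x,y,np.cross(x,y)],1);r=Ro.from_matrix(R.T@G).as_rotvec(degrees=True)
        print('shift mm',(R.T@(np.array(pos)-o['tool_pos'])*1000).round(1),'turn',r.round(2))
E
python3 - <<'E'
from h import *
o=ctrl.get_obs();print(Ro.from_rotvec(o['tool_rot']).as_matrix().round(3))
b=np.radians(96);ax=np.array([np.cos(b),np.sin(b)]);org=np.array([.502,.154])
for j in(0,.1,.2,.3,.4,.5):
    a=.5-j;x=.125*np.cos(a)-.009*np.sin(a);z=.036+.125*np.sin(a)+.009*np.cos(a)
    p=org+ax*x;print(j,p.round(4),round(z,4));goal([*p,z],6)
p=org+ax*.105;goal([*p,.13],6)
E
```

```text
[[-0.001  0.303  0.953]
 [-0.002  0.953 -0.303]
 [-1.    -0.002 -0.   ]]
0 [0.491  0.2588] 0.1038
shift mm [ 126.7 -228.8  389.6] turn [6.636e+01 5.000e-02 1.000e-01]
shift mm [ 126.7 -228.8  389.6] turn [-1.1364e+02 -1.1000e-01  6.0000e-02]
0.1 [0.4903 0.265 ] 0.093
shift mm [ 137.5 -223.1  387.1] turn [6.636e+01 5.000e-02 1.000e-01]
shift mm [ 137.5 -223.1  387.1] turn [-1.1364e+02 -1.1000e-01  6.0000e-02]
0.2 [0.4898 0.2701] 0.0815
shift mm [ 149.  -218.3  385.1] turn [6.636e+01 5.000e-02 1.000e-01]
shift mm [ 149.  -218.3  385.1] turn [-1.1364e+02 -1.1000e-01  6.0000e-02]
0.3 [0.4894 0.2741] 0.0697
shift mm [ 160.8 -214.7  383.5] turn [6.636e+01 5.000e-02 1.000e-01]
shift mm [ 160.8 -214.7  383.5] turn [-1.1364e+02 -1.1000e-01  6.0000e-02]
0.4 [0.4891 0.2768] 0.0574
shift mm [ 173.  -212.1  382.4] turn [6.636e+01 5.000e-02 1.000e-01]
shift mm [ 173.  -212.1  382.4] turn [-1.1364e+02 -1.1000e-01  6.0000e-02]
0.5 [0.4889 0.2783] 0.045
shift mm [ 185.5 -210.7  381.8] turn [6.636e+01 5.000e-02 1.000e-01]
shift mm [ 185.5 -210.7  381.8] turn [-1.1364e+02 -1.1000e-01  6.0000e-02]
shift mm [ 100.5 -229.2  389.8] turn [6.636e+01 5.000e-02 1.000e-01]
shift mm [ 100.5 -229.2  389.8] turn [-1.1364e+02 -1.1000e-01  6.0000e-02]
```

```bash
python3 -m handwheel '[0,0.03,-0.229,0.390,66.36,0,0, 0,0.03,-0.229,0.390,66.36,0,0, 0,0.03,-0.229,0.390,66.36,0,0, 0,0.03,-0.229,0.390,66.36,0,0, 0,0.03,-0.229,0.390,66.36,0,0, 0,0.03,-0.229,0.390,66.36,0,0, 0,0.03,-0.229,0.390,66.36,0,0, 0,0.03,-0.229,0.390,66.36,0,0, 0,0.03,-0.229,0.390,66.36,0,0, 0,0.03,-0.229,0.390,66.36,0,0, 0,0.03,-0.229,0.390,66.36,0,0, 0,0.03,-0.229,0.390,66.36,0,0]' 40
python3 - <<'E'
from h import *
import pickle
o=ctrl.get_obs();print(o['tool_pos'],o['q'],o['opening'],o['contact_force'])
im,d=ctrl.get_image('wrist');cv2.imwrite('pics/w1.png',im);pickle.dump((o,im,d),open('w1.pkl','wb'))
E
```

```text
t: 1.1
tool_pos: [0.4946, 0.2545, 0.2002]
tool_rot: [1.135, 1.252, -1.138]
contact_force: [-0.2, 0.1, -0.5]
opening: 0.0001
[0.49455632 0.25447108 0.20024406] [ 0.3426532  -0.08944552  1.80546346 -0.00248314  1.42642445  0.2447657 ] 8.331498961152875e-05 [-0.23253752  0.08996729 -0.49670795]
```

View pics/w1.png

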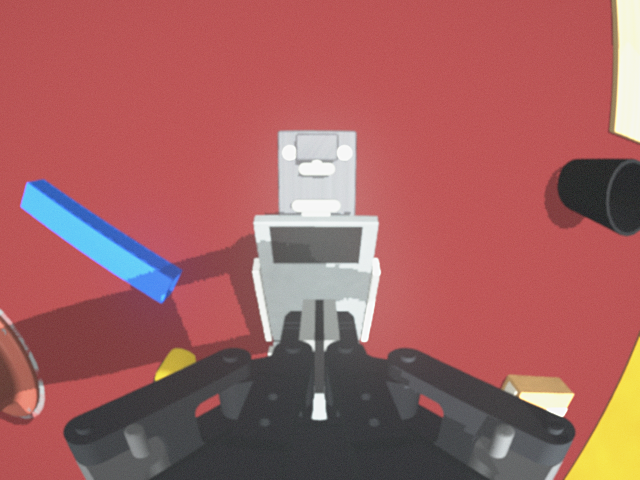

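Run:
```python
from h import *
import pickle
o,im,d=pickle.load(open('w1.pkl','rb'))
P=[wray(270,227,.112,o),wray(362,227,.112,o),wray(273,263,.0957,o),wray(360,263,.0957,o)]
print(np.round(P,4),np.mean(P,0))
E_=[wray(255,217,.1134,o),wray(378,217,.1134,o)];print(np.round(E_,4))
c=P[1]-P[0];print('yaw across',np.degrees(np.arctan2(c[1],c[0])),np.degrees(np.arctan2(*(E_[1]-E_[0])[1::-1])))
bp=[wray(279,131,.005,o),wray(355,131,.005,o)];print(np.round(bp,4),np.degrees(np.arctan2(*(bp[1]-bp[0])[1::-1])))
p=np.mean(P,0);goal([p[0],p[1],.115],6);goal([p[0],p[1]+.0195,.044],6)
print(Ro.from_rotvec(o['tool_rot']).as_matrix().round(3))
```

```text
[[0.4611 0.2724 0.112 ]
 [0.5196 0.2782 0.112 ]
 [0.463  0.2429 0.0957]
 [0.5238 0.249  0.0957]] [0.49187171 0.26063501 0.10385   ]
[[0.4513 0.2783 0.1134]
 [0.5287 0.286  0.1134]]
yaw across 5.655328304343464 5.6495531699308845
[[0.4501 0.3365 0.005 ]
 [0.5178 0.3431 0.005 ]] 5.589215638268243
shift mm [85.4 -0.5 -4. ] turn [-0.28  0.03  0.09]
shift mm [85.4 -0.5 -4. ] turn [ 1.7972e+02  1.3000e-01 -5.0000e-02]
shift mm [156.4   1.6 -23.5] turn [-0.28  0.03  0.09]
shift mm [156.4   1.6 -23.5] turn [ 1.7972e+02  1.3000e-01 -5.0000e-02]
[[ 0.     0.995  0.098]
 [-0.003  0.098 -0.995]
 [-1.    -0.     0.003]]
```

```bash
python3 -m handwheel '[0,0.06,0,0,0,0,0, 0,0.06,0,0,0,0,0, 0,0.06,0,0,0,0,0,0,0.06,0,0,0,0,0]'
python3 - <<'E'
from h import *
p=[.4919,.2606]
goal([*p,.115],5.65)
b=np.radians(95.65);ax=np.array([np.cos(b),np.sin(b)]);org=np.array(p)-ax*.1054;print(org)
for j in(0,.1,.2,.3,.4,.5):
    a=.5-j;x=.125*np.cos(a)-.009*np.sin(a);z=.036+.125*np.sin(a)+.009*np.cos(a)
    q=org+ax*x;goal([*q,z],5.65)
E
```

```text
t: 1.48
tool_pos: [0.49, 0.2597, 0.14]
tool_rot: [1.129, 1.259, -1.133]
contact_force: [0.8, 1.0, -0.1]
opening: -0.0001
shift mm [25.   2.1 -0.7] turn [0.43 0.03 0.19]
shift mm [25.   2.1 -0.7] turn [-1.7957e+02 -3.0000e-01  5.0000e-02]
[0.50227677 0.15571205]
shift mm [36.1  2.1 -0.7] turn [0.43 0.03 0.19]
shift mm [36.1  2.1 -0.7] turn [-1.7957e+02 -3.0000e-01  5.0000e-02]
shift mm [47.   2.2 -6.9] turn [0.43 0.03 0.19]
shift mm [47.   2.2 -6.9] turn [-1.7957e+02 -3.0000e-01  5.0000e-02]
shift mm [ 58.4   2.3 -12. ] turn [0.43 0.03 0.19]
shift mm [ 58.4   2.3 -12. ] turn [-1.7957e+02 -3.0000e-01  5.0000e-02]
shift mm [ 70.3   2.4 -16. ] turn [0.43 0.03 0.19]
shift mm [ 70.3   2.4 -16. ] turn [-1.7957e+02 -3.0000e-01  5.0000e-02]
shift mm [ 82.5   2.4 -18.8] turn [0.43 0.03 0.19]
shift mm [ 82.5   2.4 -18.8] turn [-1.7957e+02 -3.0000e-01  5.0000e-02]
shift mm [ 94.9   2.5 -20.3] turn [0.43 0.03 0.19]
shift mm [ 94.9   2.5 -20.3] turn [-1.7957e+02 -3.0000e-01  5.0000e-02]
```

```bash
python3 -m handwheel '[0,0.015,0.002,0,0,0,0, 0,0.03,0.002,-0.001,0,0,0, 0,0.04,0.002,-0.004,0,0,0, 0,0.05,0.002,-0.009,0,0,0, 0,0.06,0.002,-0.013,0,0,0, 0,0.07,0.002,-0.016,0,0,0, 0,0.08,0.002,-0.019,0,0,0, 0,0.088,0.002,-0.020,0,0,0, 0,0.093,0.002,-0.020,0,0,0, 0,0.095,0.002,-0.020,0,0,0, 0,0.095,0.002,-0.020,0,0,0,0,0.095,0.002,-0.020,0,0,0]'
```

```text
t: 2.48
tool_pos: [0.491, 0.2789, 0.0456]
tool_rot: [1.13, 1.257, -1.133]
contact_force: [-0.6, -0.8, 0.1]
opening: 0.0001
```

```bash
python3 -m handwheel '[0,0.002,0,0,0,0,0,0,0.003,0,0,0,0,0,0,0.003,0,0,0,0,0]'; python3 -m handwheel '[0,-0.04,0,0,0,0,0,0,-0.08,0,0,0,0,0,0,-0.12,0,0,0,0,0,0,-0.15,0,0,0,0,0,0,-0.15,0,0,0,0,0,0,-0.15,0,0,0,0,0]'
python3 - <<'E'
from h import *
import pickle
o=ctrl.get_obs();print(o['tool_pos'],o['contact_force'])
im,d=ctrl.get_image('wrist');cv2.imwrite('pics/w2.png',im);pickle.dump((o,im,d),open('w2.pkl','wb'))
im,d=ctrl.get_image('scene');cv2.imwrite('pics/s2.png',im[150:450,150:550])
E
```

```text
t: 2.73
tool_pos: [0.4916, 0.2791, 0.0449]
tool_rot: [1.131, 1.257, -1.133]
contact_force: [-5.3, -1.4, 10.6]
opening: -0.0001
t: 3.23
tool_pos: [0.4929, 0.2797, 0.1961]
tool_rot: [1.135, 1.254, -1.127]
contact_force: [-0.2, 0.2, -1.5]
opening: 0.0001
[0.49287293 0.27970934 0.19610853] [-0.23159126  0.20699436 -1.49672472]
```

View pics/w2.png

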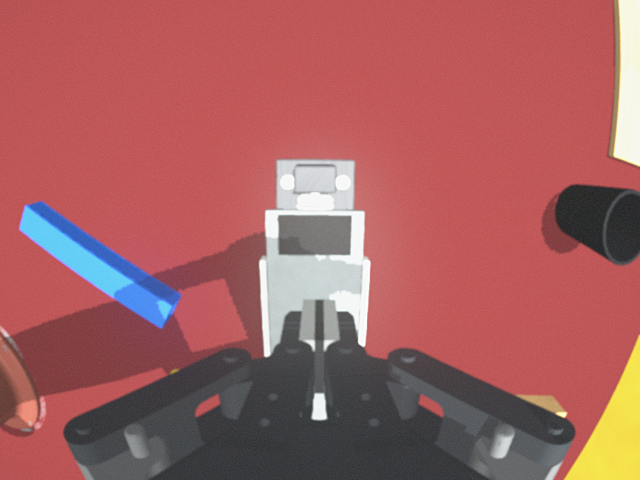

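View pics/s2.png

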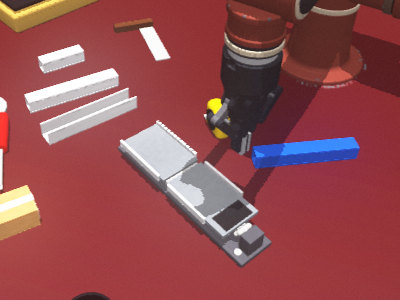

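Tail is level at (316,235) in the wrist view and stays down with the robot clear. Now I'll refine the bed frame and go to the tube.

Run:
```python
from h import *
import pickle
o,im,d=pickle.load(open('w2.pkl','rb'))
P=[wray(279,215,.045,o),wray(351,215,.045,o),wray(281,254,.045,o),wray(350,254,.045,o)]
print(np.round(P,4),np.mean(P,0))
p=np.mean(P,0);b=np.radians(95.65);ax=np.array([np.cos(b),np.sin(b)]);print('org',p[:2]-.125*ax)
goal([.5455,-.186,.17],84.3)
```

```text
[[0.4595 0.2939 0.045 ]
 [0.5172 0.2999 0.045 ]
 [0.4638 0.2615 0.045 ]
 [0.5205 0.2674 0.045 ]] [0.49023138 0.28067604 0.045     ]
org [0.5025378  0.15628331]
shift mm [ 22.1   5.9 468. ] turn [-7.83e+01 -5.00e-02  1.40e-01]
shift mm [ 22.1   5.9 468. ] turn [1.017e+02 1.400e-01 5.000e-02]
```

```bash
python3 -m handwheel '[0.65,0.022,0.006,0.468,-78.3,0,0, 0.65,0.022,0.006,0.468,-78.3,0,0, 0.65,0.022,0.006,0.468,-78.3,0,0, 0.65,0.022,0.006,0.468,-78.3,0,0, 0.65,0.022,0.006,0.468,-78.3,0,0, 0.65,0.022,0.006,0.468,-78.3,0,0, 0.65,0.022,0.006,0.468,-78.3,0,0, 0.65,0.022,0.006,0.468,-78.3,0,0, 0.65,0.022,0.006,0.468,-78.3,0,0, 0.65,0.022,0.006,0.468,-78.3,0,0, 0.65,0.022,0.006,0.468,-78.3,0,0, 0.65,0.022,0.006,0.468,-78.3,0,0]'
python3 -m handwheel '[0.65,0,0,0,0,0,0,0.65,0,0,0,0,0,0,0.65,0,0,0,0,0,0]'
python3 - <<'E'
from h import *
import pickle
o=ctrl.get_obs();print(o['q'])
im,d=ctrl.get_image('wrist');cv2.imwrite('pics/w3.png',im);pickle.dump((o,im,d),open('w3.pkl','wb'))
goal([.5455,-.186,.006],84.3)
E
```

```text
t: 4.33
tool_pos: [0.5438, -0.1774, 0.1686]
tool_rot: [0.075, 1.574, -0.072]
contact_force: [1.3, 0.3, -0.2]
opening: 0.0552
t: 4.58
tool_pos: [0.5442, -0.1756, 0.1693]
tool_rot: [0.081, 1.573, -0.078]
contact_force: [0.4, 1.1, -0.4]
opening: 0.0548
[-4.42452067e-01 -2.42346701e-02  1.79586939e+00  4.33125992e-04
  1.37433081e+00 -1.91241897e+00]
shift mm [163.9 -11.    2.5] turn [-0.   -0.17 -0.08]
shift mm [163.9 -11.    2.5] turn [ 1.8e+02 -1.3e-01  2.7e-01]
```

View pics/w3.png

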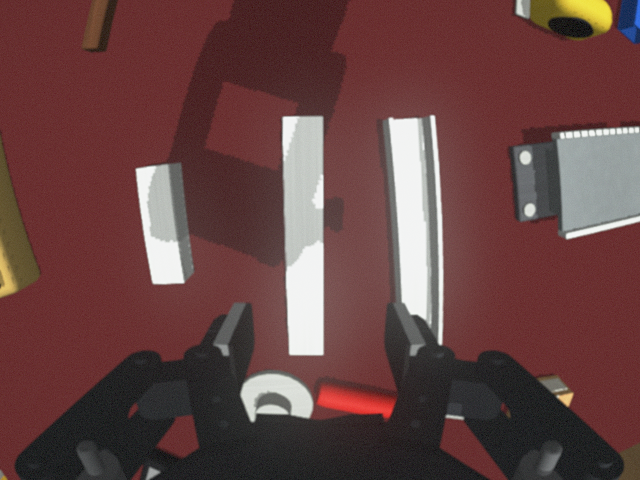

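Run:
```python
from h import *
import pickle
o,im,d=pickle.load(open('w3.pkl','rb'))
P=np.array([wray(*q,.03,o) for q in((283,117),(322,116),(289,355),(323,355))])
print(np.round(P,4),P.mean(0));a=(P[0]+P[1]-P[2]-P[3]);print(np.degrees(np.arctan2(a[1],a[0])),np.linalg.norm(a)/2)
m=P.mean(0)
print(Ro.from_rotvec(o['tool_rot']).as_matrix().round(3))
goal([m[0],m[1],.006],84.3)
```

```text
[[ 0.4471 -0.1918  0.03  ]
 [ 0.4495 -0.1628  0.03  ]
 [ 0.6457 -0.2114  0.03  ]
 [ 0.6485 -0.1815  0.03  ]] [ 0.54770446 -0.18688008  0.03      ]
174.48743996292748 0.19972905423225246
[[-0.004  0.101  0.995]
 [ 0.002  0.995 -0.101]
 [-1.     0.002 -0.004]]
shift mm [163.9 -11.7   4.8] turn [-0.   -0.17 -0.08]
shift mm [163.9 -11.7   4.8] turn [ 1.8e+02 -1.3e-01  2.7e-01]
```

```bash
python3 -m handwheel '[0.65,0.03,-0.006,0.004,0,0,0, 0.65,0.065,-0.012,0.004,0,0,0, 0.65,0.1,-0.012,0.004,0,0,0, 0.65,0.125,-0.012,0.004,0,0,0, 0.65,0.145,-0.012,0.004,0,0,0, 0.65,0.157,-0.012,0.004,0,0,0, 0.65,0.163,-0.012,0.004,0,0,0, 0.65,0.163,-0.012,0.004,0,0,0]' 50
python3 -m handwheel '[0.2,0,0,0,0,0,0,0.2,0,0,0,0,0,0,0.2,0,0,0,0,0,0,0.2,0,0,0,0,0,0,0.2,0,0,0,0,0,0,0.2,0,0,0,0,0,0]' 50
```

```text
t: 5.3
tool_pos: [0.5475, -0.1873, 0.0076]
tool_rot: [0.078, 1.572, -0.076]
contact_force: [-0.1, 0.1, -0.5]
opening: 0.0557
t: 5.8
tool_pos: [0.5498, -0.1893, 0.0109]
tool_rot: [0.077, 1.566, -0.079]
contact_force: [-0.4, 0.9, 6.4]
opening: 0.0287
```

```bash
python3 -m handwheel '[0.2,-0.015,0,0,0,0,0,0.2,-0.045,0,0,0,0,0,0.2,-0.08,0,0,0,0,0,0.2,-0.115,0,0,0,0,0,0.2,-0.14,0,0,0,0,0,0.2,-0.15,0,0,0,0,0,0.2,-0.15,0,0,0,0,0,0.2,-0.15,0,0,0,0,0]' 50
python3 - <<'E'
from h import *
import pickle
o=ctrl.get_obs();print(o['q'])
im,d=ctrl.get_image('wrist');cv2.imwrite('pics/w4.png',im);pickle.dump((o,im,d),open('w4.pkl','wb'))
im,d=ctrl.get_image('scene');cv2.imwrite('pics/s4.png',im[150:450,150:550])
goal([.5025,.156,.156],5.65)
E
```

```text
t: 6.47
tool_pos: [0.5477, -0.1885, 0.1577]
tool_rot: [0.079, 1.57, -0.078]
contact_force: [-0.2, -0.1, -1.3]
opening: 0.0293
[-4.59894096e-01  1.68150411e-03  1.79034024e+00 -5.27241666e-05
  1.35066616e+00 -1.93109818e+00]
shift mm [  0.5 337.9 -78.1] turn [78.65 -0.29  0.1 ]
shift mm [  0.5 337.9 -78.1] turn [-101.35   -0.11   -0.31]
```

View pics/w4.png

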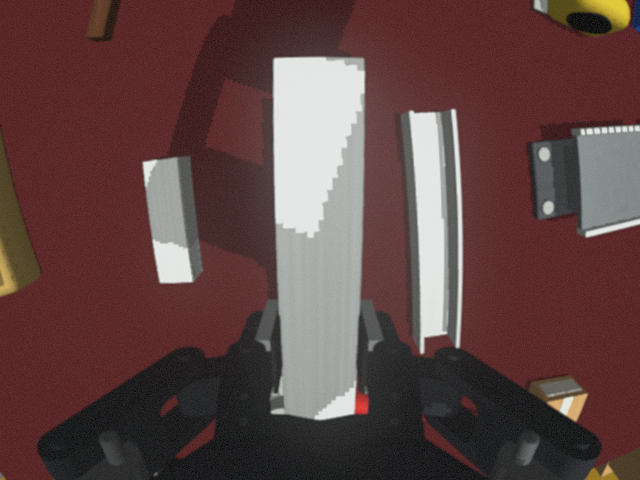

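View pics/s4.png

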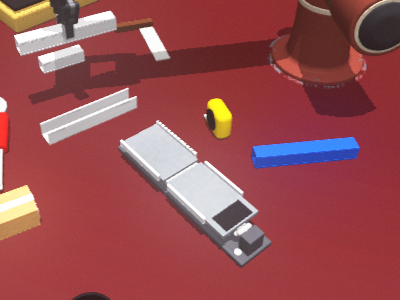

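```bash
python3 -m handwheel '[0.2,0,0.338,-0.078,78.6,0,0, 0.2,0,0.338,-0.078,78.6,0,0, 0.2,0,0.338,-0.078,78.6,0,0, 0.2,0,0.338,-0.078,78.6,0,0, 0.2,0,0.338,-0.078,78.6,0,0, 0.2,0,0.338,-0.078,78.6,0,0, 0.2,0,0.338,-0.078,78.6,0,0, 0.2,0,0.338,-0.078,78.6,0,0, 0.2,0,0.338,-0.078,78.6,0,0, 0.2,0,0.338,-0.078,78.6,0,0, 0.2,0,0.338,-0.078,78.6,0,0, 0.2,0,0.338,-0.078,78.6,0,0]'
python3 -m handwheel '[0.2,0,0,0,0,0,0,0.2,0,0,0,0,0,0,0.2,0,0,0,0,0,0]'
python3 - <<'E'
from h import *
import pickle
o=ctrl.get_obs();print(o['q'])
im,d=ctrl.get_image('wrist');cv2.imwrite('pics/w5.png',im);pickle.dump((o,im,d),open('w5.pkl','wb'))
goal([.5025,.156,.055],5.65)
E
```

```text
t: 7.57
tool_pos: [0.5023, 0.1562, 0.1556]
tool_rot: [1.135, 1.256, -1.142]
contact_force: [-0.2, -0.4, -1.6]
opening: 0.029
t: 7.82
tool_pos: [0.5034, 0.1551, 0.1572]
tool_rot: [1.133, 1.257, -1.136]
contact_force: [-0.6, -0.2, -1.0]
opening: 0.0286
[ 1.57566557e-01 -1.24329050e-01  1.91146954e+00 -3.54629803e-05
  1.35706214e+00  5.65006228e-02]
shift mm [102.7  -0.9  -1. ] turn [0.11 0.01 0.1 ]
shift mm [102.7  -0.9  -1. ] turn [-1.7989e+02 -1.6000e-01  1.0000e-02]
```

View pics/w5.png

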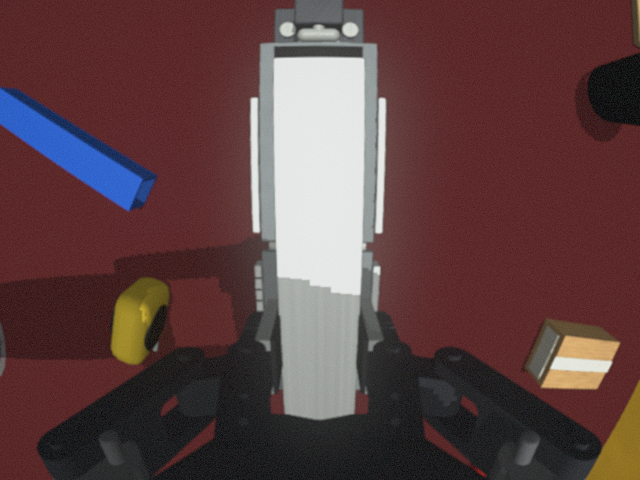

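```bash
python3 -m handwheel '[0.2,0.025,-0.001,-0.001,0,0,0,0.2,0.055,-0.001,-0.001,0,0,0,0.2,0.08,-0.001,-0.001,0,0,0,0.2,0.09,-0.001,-0.001,0,0,0,0.2,0.096,-0.001,-0.001,0,0,0,0.2,0.098,-0.001,-0.001,0,0,0,0.2,0.098,-0.001,-0.001,0,0,0]'
python3 -m handwheel '[0.2,0.001,0,0,0,0,0,0.2,0.002,0,0,0,0,0,0.2,0.003,0,0,0,0,0,0.2,0.003,0,0,0,0,0]'
```

```text
t: 8.45
tool_pos: [0.5038, 0.1563, 0.0615]
tool_rot: [1.136, 1.254, -1.135]
contact_force: [-0.1, -0.5, -1.9]
opening: 0.0288
t: 8.78
tool_pos: [0.5035, 0.1564, 0.0584]
tool_rot: [1.136, 1.254, -1.135]
contact_force: [-0.3, 0.3, -1.5]
opening: 0.0291
```

```bash
python3 -m handwheel '[0.2,0.001,0,0,0,0,0,0.2,0.002,0,0,0,0,0,0.2,0.002,0,0,0,0,0]'
python3 -m handwheel '[0.2,0.001,0,0,0,0,0,0.2,0.001,0,0,0,0,0]'
```

```text
t: 9.03
tool_pos: [0.5033, 0.1564, 0.056]
tool_rot: [1.136, 1.254, -1.135]
contact_force: [-0.0, 1.5, -0.4]
opening: 0.0288
t: 9.2
tool_pos: [0.5034, 0.1564, 0.0559]
tool_rot: [1.135, 1.255, -1.136]
contact_force: [-3.5, -0.5, 6.3]
opening: 0.0293
```

Contact felt (6 N): tube is seated. Opening a little, then up.

```bash
python3 -m handwheel '[0.5,0,0,0,0,0,0,0.5,0,0,0,0,0,0,0.5,0,0,0,0,0,0,0.5,0,0,0,0,0,0]'
python3 -m handwheel '[0.5,-0.02,0,0,0,0,0,0.5,-0.05,0,0,0,0,0,0.5,-0.09,0,0,0,0,0,0.5,-0.13,0,0,0,0,0,0.5,-0.16,0,0,0,0,0,0.5,-0.16,0,0,0,0,0,0.5,-0.16,0,0,0,0,0]'
python3 - <<'E'
from h import *
import pickle
o=ctrl.get_obs()
im,d=ctrl.get_image('wrist');cv2.imwrite('pics/w6.png',im);pickle.dump((o,im,d),open('w6.pkl','wb'))
im,d=ctrl.get_image('scene');cv2.imwrite('pics/s6.png',cv2.resize(im[200:430,220:470],None,fx=2.5,fy=2.5))
E
```

```text
t: 9.53
tool_pos: [0.5031, 0.1563, 0.0546]
tool_rot: [1.136, 1.255, -1.136]
contact_force: [-0.4, -0.0, -0.0]
opening: 0.0424
t: 10.12
tool_pos: [0.5046, 0.1566, 0.2176]
tool_rot: [1.139, 1.251, -1.131]
contact_force: [-0.3, -0.6, -0.9]
opening: 0.0425
```

View pics/w6.png

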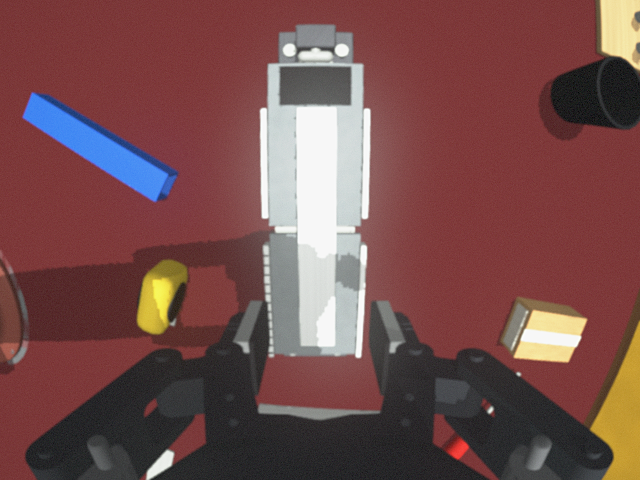

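View pics/s6.png

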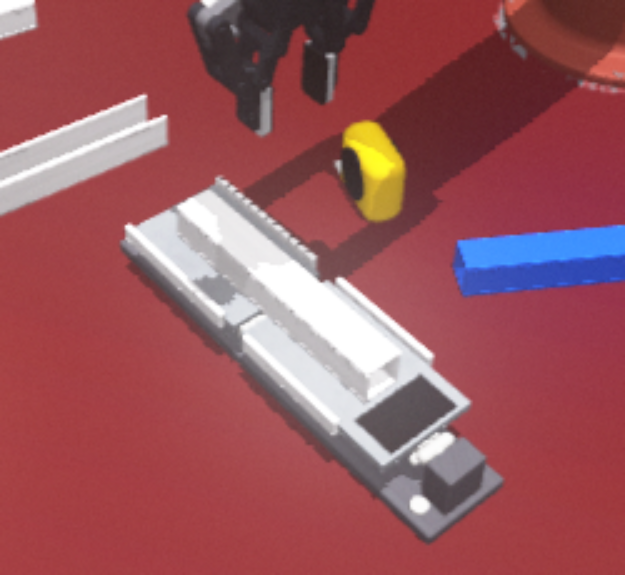

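Run:
```python
from h import *
import pickle
o,im,d=pickle.load(open('w6.pkl','rb'))
P=np.array([wray(*q,.075,o) for q in((298,107),(336,107),(299,347),(336,347))])
m=P.mean(0);a=P[0]+P[1]-P[2]-P[3];b=np.radians(95.65);ax=np.array([np.cos(b),np.sin(b)])
r=m[:2]-[.5025,.156];print('x,y in bed',r@ax,r@[-ax[1],ax[0]],'yaw',np.degrees(np.arctan2(a[1],a[0])),'len',np.linalg.norm(a)/2)
o2=ctrl.get_obs();print(o2['contact_force'],np.abs(o2['dq']).max())
ctrl.finish_job()
```

```text
x,y in bed 0.002331790906923551 -0.0012434296693717652 yaw 95.7877549975546 len 0.2011878064675857
[ 0.24911792 -0.09480789 -0.58613185] 0.025391423056935997
the job is handed in; nothing more can be done
```

I pressed the tail down with closed fingers until it latched; it stayed level after I lifted off. I then picked up the long square tube (not the blue one), turned it, lowered it onto the bed until I felt contact at about 6 N, let go and backed off. I handed the job in after about 10 s of robot time.

In the last wrist picture, the tube's centre measured about 2 mm past the hinge and 1 mm off mid-width. It was within 0.2° of the bed's direction and measured 201 mm long. The scene picture shows it flat between the lips with the tail down. The gripper was about 14 cm above the tube, with the measured force close to zero.

- **Hinge position:** my first estimates from the top and scene cameras differed by up to 9 mm along the bed. I used the wrist camera's, which repeated to within 1 mm.
- **Not measured directly:** I judged the tail's catch and the tube's final height from the pictures and contact forces only. The hand-in gave no verdict.

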